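Clip a relay module onto a bench rail

TASK

Mount the loose relay module, the one with the raised block and round dial on top, on the sloping rail, about the middle of the rail's free stretch: hook its lip over the rail's upper (far) edge first, then tilt it down until its foot clip snaps under the lower edge and it sits flat on the rail, and let go. Leave the loose flat-topped module where it is.

Things in the scene. Friction and masses are not known exactly. Their poses are not given: they have to be found in the camera images.
- relay: Loose dark grey module to mount, 0.1-0.23 kg. Origin mid-length at foot level; z up. In mm: body x -36..28, y ±14 (grip its flat sides), z 21..50; raised block x -21..13 to z 67, dial to 70. Seat (underside) z 21. Lip: wall x 22.5, ramped toe reaching back to x 10.5; mouth opens to -x, 17 high at its tip, 9 at the wall. Feet/heels at x -36..-26, black clip between.
- terminal: Loose dark grey module with the same lip, heels and clip, same origin and axes, but flat-topped and only 50 mm high, with no raised block or dial. Not wanted: leave it. (Another like it is already clipped on the rail's left end, fixed there: it shows how a module sits.)
- bay (a point): Middle of the rail's free stretch, on its top face. Steel bar 44 mm wide (x ±22), 5 thick, fixed ~85 mm above the table, 60 open below. x up the slope (20 deg), away from the robot; y along the rail, free ±91; z square to it. Mounted relay: same axes, origin x -0.5, z -21. To hook: hold it level, seat 3 above the far edge, lip wall 20 beyond it; pull back level, turn about that edge.
- relay_clip (a joint): Slide of the relay's sprung foot clip: 0 at rest and when snapped home, up to 0.008 m pushed back (to relay -x). Nose tip at relay x -18, z 12.5 to 14.8 mm, steep ramp below it; the rail's edge pushes it back about 4 mm in passing. Spring about 2 N at rest, 4 N there; slick plastic; snapping takes about 3 to 8 N down at the foot.
Mind the look-alikes: they are no part of the job. Leave any red look-alike of the relay alone.

How it is judged:
By the outcome, as a careful person would: the job done as asked, in the order asked, and still so for the second after the job is handed in, with the robot touching nothing.
It also fails if it takes over 42 s, if anything falls off the work surface, if the arm or the gripper's body presses on something with over 40 N, if the wrist force passes 120 N, or if a joint passes its speed limit or range.

ROBOT

A 6-joint arm with a two-finger parallel gripper is mounted at the origin on a cart in front of the work surface, level with it; the furniture and walls round the work are solid. World frame = base frame: x ahead of the robot, y to its left, z up, the work surface at z = 0. Lengths are in m, angles in degrees, forces in N, time in s.
With the tool pointing down it reaches from about 0.275 to 0.725 m from the base axis. Payload 15.9 kg.
Tool frame: the origin (TCP) lies on the centre line of the jaws, within the pads' length; the fingertips stand 25 mm ahead of it and the grasp point (between the pads) lies 6 mm ahead of it; z points along the fingers, y is the direction in which the jaws open and shut (so a half turn about z gives the same grasp; the last joint's range is limited). The gripper opens to 85 mm and grips with 20 to 120 N. Pads are 22 mm wide; open, the fingers measure 114 mm over their backs; the gripper's body (76 mm by 85 mm) begins 54 mm behind the grasp point. The pads swing forward as they close: fully open they stand 13 mm farther back than shut.
Start: joints at [74.141, 12.198, -1.971, 75.831, 0, 90], TCP at [0.137, 0.481, 0.256] pointing down, gripper open.
Joint ranges: [-170.91, 170.91], [-42.67, 98.43], [-65.05, 77.54], [-120.47, 116.71], [-90, 82.35], [-180, 180]. Speed limits (degrees/s): [108.29, 108.29, 136.94, 147.25, 180, 180].

INTERFACE

Orientations are given as a 3x3 rotation matrix whose columns are the frame's x, y, z axes.
In Python, from plant import arm gives the robot as it stands.
- The arm moves only by the tool carry_out, never from a script. Its argument "series" is a list of rows, each a list of 2 entries, a list of its own where there are three numbers: the shift along the tool's x, y, z in mm, then the turn about the tool's z in rad. In form: [[[tx, ty, tz], turn], ...]. A call has 1 to 8 rows; each row is the pose to reach, as a shift and turn from the pose commanded when the call began, along the tool's axes at that moment; what a row does not reach only later rows make up. A row lasts 1/10 s, in which the tool goes at most 50 mm and 8.59 degrees, less where a joint would pass 70% of its speed; a pose out of reach is approached as far as the arm can. A call with a gripper value outside its range is refused whole. "claw" is the opening, from 0 (shut) to 1 (fully open), set as the call begins (left out, the last holds). The fingers move at their own pace and stop on an object; "newtons" is the grip in N (left out, the last holds). Time passes only in rows, so rows that repeat a pose let the fingers close. It gives the time, the measured TCP pose, the force and the opening at its end, in the units of the state.
- arm.get_obs(): the state, without advancing time (a new reading comes with each control period).
- arm.snapshot(name): name is "scene" or "top" or "wrist"; returns the picture (480x640x3 uint8, red, green, blue); there is no depth.
- arm.camera_model(name): a dict with "fx", "fy", "cx", "cy" (pixels), "D" ([k1, k2, p1, p2, k3] as OpenCV has them; the pictures are not rectified), "R" (3x3) and "t" (3): a world point X has camera coordinates R X + t. Camera axes: x right, y down, z forward; pixel columns grow to the right and rows downward; lengths in m; the calibration is good to about 2 mm. A picture is of the moment at which its call begins: read the wrist's pose just before it. camera_model takes no time and is no camera call; for the wrist camera it gives the pose at the moment of the call.
- arm.close_job(): hands the job in, once; it reports no verdict.
The state is a dict: "time": time; "joint_pos": joint angles; "qd": joint speeds; "joint_torque": joint torques, N m; "eef_pos": TCP position; "ee_rot": TCP orientation; "force": force on the tool from outside, world axes, zero at the start; "ft_torque": the same for the moment, N m; "gripper_width": finger opening in m.
Only numpy, scipy, OpenCV 4.12 (cv2) and the standard library are available. Lean on these libraries where they do the work, as an engineer would, in place of code of your own. Each camera call takes 0.05 s, during which the arm holds its last target.

## Working session

There is one attempt and no reset: what is moved stays moved. The work goes in short steps, Python scripts to look and compute and a tool call to move; the robot and the scene stay as the last step left them, time stands still between calls to the robot, and variables do not carry over. Pictures are saved under pics/ and viewed, and the job is handed in when it is done.

Besides the shell and the picture viewer there is one more tool, called after "Emit:" by a JSON object that holds its "api" and its "payload", one argument or row to a line. carry_out: Moves the arm, as the interface text tells. Its arguments: {"type":"object","properties":{"series":{"type":"array"},"claw":{"type":"number"},"newtons":{"type":"number"}},"required":["series"]}

```bash
ls; mkdir -p pics; python3 - <<'E'
from plant import arm
import cv2
o=arm.get_obs(); print({k:(v if not hasattr(v,'round') else v) for k,v in o.items()})
for n in("scene","top","wrist"):
    im=arm.snapshot(n); cv2.imwrite(f"pics/{n}0.png",im[:,:,::-1]); m=arm.camera_model(n); print(n,m)
E
```

```text
pics
{'time': 0.0, 'joint_pos': array([ 7.41439338e+01,  1.22261020e+01, -2.00708043e+00,  7.58314831e+01,
        1.17750680e-03,  8.99985116e+01]), 'qd': array([-0.15452742,  0.02199858, -0.03426434, -0.11312478, -0.06052738,
        0.01606964]), 'joint_torque': array([ 2.53381004e-03, -6.86151981e+01,  4.87122738e+01,  1.72714563e-02,
        9.36133824e-05, -5.38106042e-05]), 'eef_pos': array([0.13652212, 0.48068503, 0.25581285]), 'ee_rot': array([[-9.61958186e-01,  2.73196522e-01, -3.28134584e-04],
       [ 2.73196719e-01,  9.61957580e-01, -1.08006819e-03],
       [ 2.05806761e-05, -1.12862573e-03, -9.99999363e-01]]), 'force': array([ 0.31363101,  0.11316225, -0.15447128]), 'ft_torque': array([0.01019837, 0.0411378 , 0.02428102]), 'gripper_width': 0.08534179208508325}
scene {'fx': 582.7730631294277, 'fy': 582.7730631294277, 'cx': 320.20800337017016, 'cy': 239.57792702285835, 'D': array([0.04965839, 0.        , 0.        , 0.        , 0.        ]), 'R': array([[ 0.48924892, -0.8721414 , -0.00220893],
       [-0.66433308, -0.37103042, -0.64884357],
       [ 0.56506376,  0.3189134
[... 152 characters left out ...]
'cy': 243.33212404430762, 'D': array([-0.09923469,  0.        ,  0.        ,  0.        ,  0.        ]), 'R': array([[-0.01708886, -0.99931428, -0.03284719],
       [-0.99883477,  0.01854518, -0.04455525],
       [ 0.04513386,  0.03204752, -0.99846677]]), 't': array([-0.05657368,  0.50962861,  0.91226691])}
wrist {'fx': 350.3423824819744, 'fy': 350.3423824819744, 'cx': 325.57483042003037, 'cy': 237.49507643975988, 'D': array([-0.02160234,  0.        ,  0.        ,  0.        ,  0.        ]), 'R': array([[ 0.27354878,  0.96185679, -0.00160827],
       [ 0.92917216, -0.26382046,  0.2589167 ],
       [ 0.24861649, -0.07232071, -0.96589832]]), 't': array([-0.49986355, -0.03378607,  0.37646262])}
```

View pics/scene0.png

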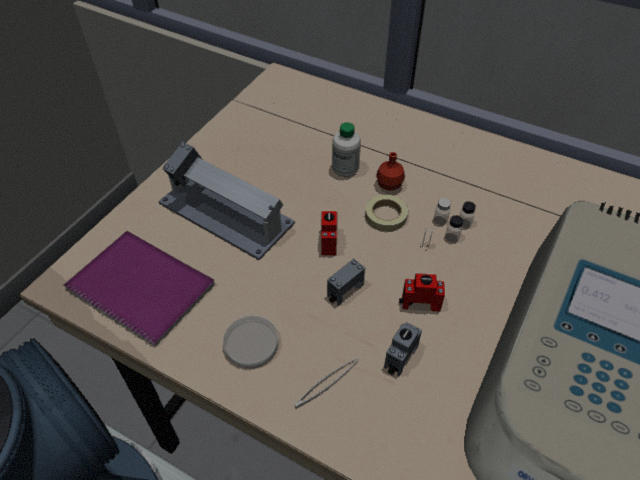

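View pics/top0.png

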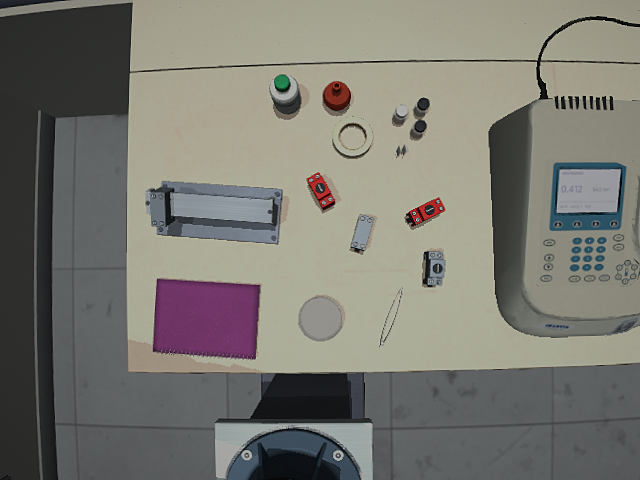

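View pics/wrist0.png

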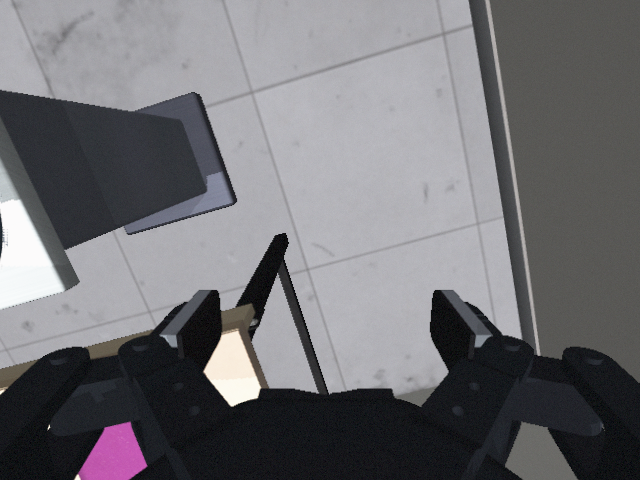

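```bash
python3 - <<'E'
import cv2,numpy as np
s=cv2.imread("pics/scene0.png");t=cv2.imread("pics/top0.png")
a=cv2.resize(s[310:385,365:440],(600,600),interpolation=cv2.INTER_CUBIC)
cv2.imwrite("pics/c1.png",a)
cv2.imwrite("pics/c2.png",cv2.resize(t[240:295,405:460],(600,600),interpolation=cv2.INTER_CUBIC))
cv2.imwrite("pics/c3.png",cv2.resize(t[170:260,140:290],(800,480),interpolation=cv2.INTER_CUBIC))
cv2.imwrite("pics/c4.png",cv2.resize(s[135:260,150:300],(720,600),interpolation=cv2.INTER_CUBIC))
E
```

```text
(no output)
```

View pics/c1.png

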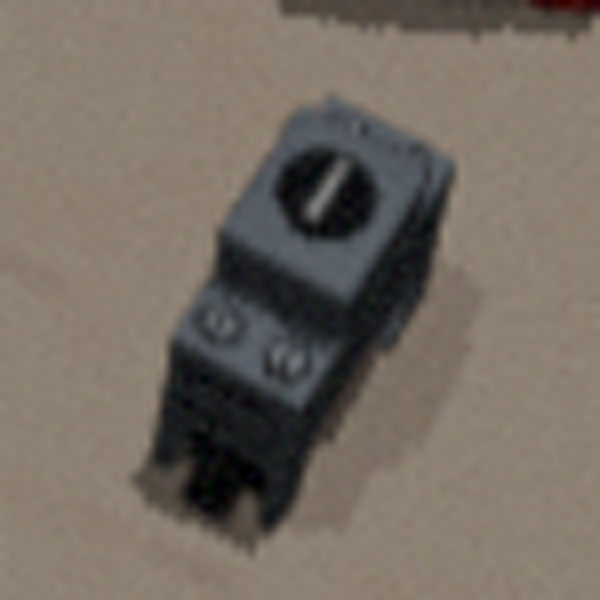

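View pics/c2.png

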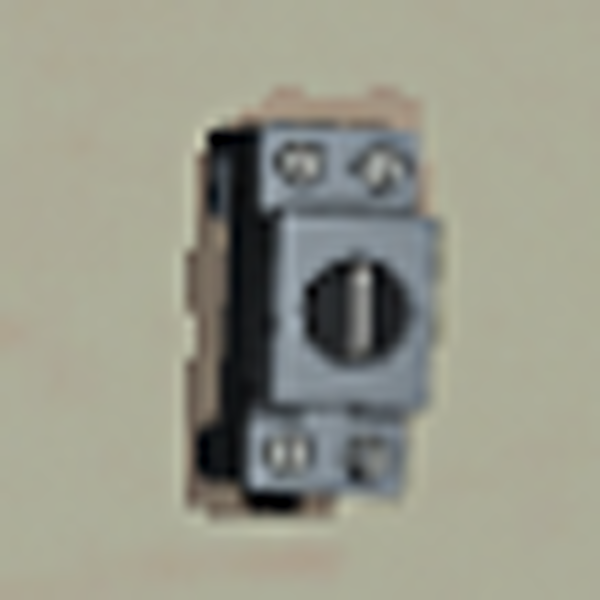

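View pics/c3.png

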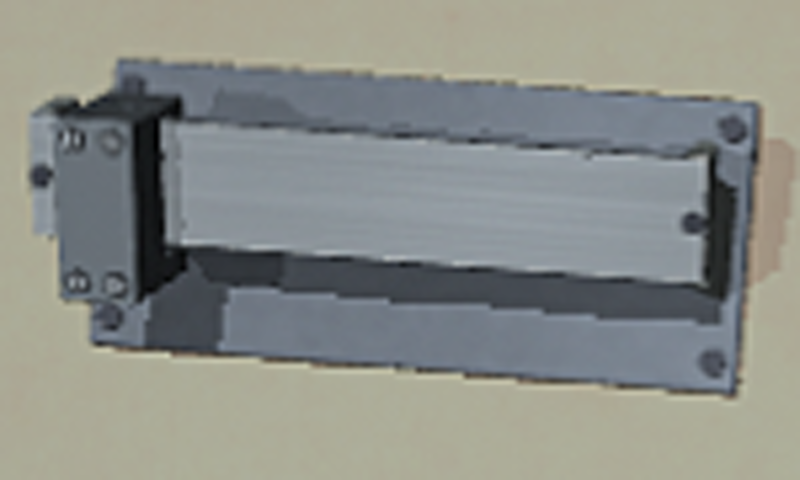

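View pics/c4.png

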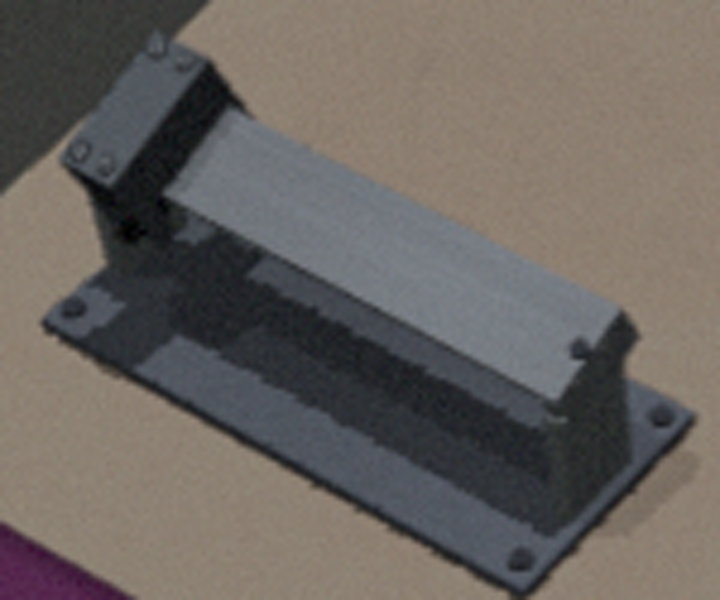

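```bash
cat > h.py <<'E'
import cv2,numpy as np
from scipy.optimize import least_squares
def proj(m,P):
    R=np.array(m['R']);K=np.array([[m['fx'],0,m['cx']],[0,m['fy'],m['cy']],[0,0,1]])
    return cv2.projectPoints(np.asarray(P,float).reshape(-1,1,3),cv2.Rodrigues(R)[0],np.array(m['t']),K,np.array(m['D']))[0].reshape(-1,2)
def pix(c,off,s): return (np.array(c,float)+.5)/s-.5+np.array(off)
def Rz(a): return np.array([[np.cos(a),-np.sin(a),0],[np.sin(a),np.cos(a),0],[0,0,1]])
def Ry(a): return np.array([[np.cos(a),0,np.sin(a)],[0,1,0],[-np.sin(a),0,np.cos(a)]])
E
python3 - <<'E'
from h import *
from plant import arm
T=arm.camera_model("top");S=arm.camera_model("scene")
mt=np.array([[28,14,50],[28,-14,50],[-36,14,50],[-36,-14,50],[13,14,67],[13,-14,67],[-21,14,67],[-21,-14,67]])/1e3
pt=pix([(258,125),(418,128),(245,490),(405,497),(280,210),(442,220),(272,403),(430,410)],(405,240),10.909)
ms=np.array([[-36,14,50],[-36,-14,50],[-21,14,67],[-21,-14,67]])/1e3
ps=pix([(175,345),(300,408),(220,237),(350,303)],(365,310),8)
# swap far/near in top image: dial block nearer?
def f(p,sep=False):
    g=lambda M:(M@Rz(p[2]).T)+[p[0],p[1],0]
    a=proj(T,g(mt))-pt;b=proj(S,g(ms))-ps
    return (a,b) if sep else np.r_[a.ravel(),b.ravel()]
r=least_squares(f,[.45,-.2,0]);print(r.x[:2],np.degrees(r.x[2]));print([q.round(1).tolist() for q in f(r.x,1)])
c=lambda L:np.array([[.022,L,0],[-.022,L,0],[.022,-L,0],[-.022,-L,0]])
qt=pix([(172,122),(165,243),(712,150),(703,285)],(140,170),5.333)
qs=pix([(230,115),(165,190),(625,312),(555,403)],(150,135),4.8)
def f2(p,sep=False):
    P=c(p[4])@(Rz(p[3])@Ry(-np.radians(20))).T+p[:3]
    a=proj(T,P)-qt;b=proj(S,P)-qs
    return (a,b) if sep else np.r_[a.ravel(),b.ravel()]
r=least_squares(f2,[.5,.2,.085,0,.09]);print(r.x,np.degrees(r.x[3]));print([q.round(1).tolist() for q in f2(r.x,1)])
E
```

```text
[ 0.46004609 -0.27794233] -2.941390440585743
[[[0.2, -0.1], [0.3, 0.1], [0.4, 0.5], [0.6, 0.3], [-0.3, -0.0], [-0.1, -0.4], [-0.1, 0.7], [0.6, 0.6]], [[-0.6, -1.0], [0.6, 0.1], [-0.5, -0.9], [0.2, -0.2]]]
[ 0.57542352  0.12010787  0.08195365 -0.09364411  0.09589306] -5.365412189826472
[[[-1.6, -0.1], [0.5, 0.1], [-0.8, 1.6], [0.2, -0.5]], [[0.8, -1.2], [0.5, 1.6], [0.0, -0.7], [0.7, 0.4]]]
```

```bash
cat >> h.py <<'E'
def mv(o,target,yaw_to=None):
    """shift in tool axes (mm) from measured pose"""
    return (np.array(o['ee_rot']).T@(np.array(target)-o['eef_pos'])*1e3).round(1)
E
python3 - <<'E'
from h import *
from plant import arm
o=arm.get_obs();m=arm.camera_model("wrist");R=m['R'];C=-R.T@m['t'];print(C, o['ee_rot'].T@(C-o['eef_pos']), o['ee_rot'].T@R[2])
print(mv(o,[.5,.12,.256]))
E
```

```text
[0.07453532 0.49910973 0.37156847] [ 0.064693    0.00060815 -0.11561456] [-2.58909004e-01 -8.58573982e-04  9.65901336e-01]
[-4.482e+02 -2.477e+02  2.000e-01]
```

```bash
python3 - <<'E'
from h import *
from plant import arm
o=arm.get_obs();print(mv(o,[.6,.115,.256]))
E
```

```text
[-5.457e+02 -2.252e+02  1.000e-01]
```

Emit:
{"api": "carry_out", "payload": {
  "series": [
    [[-545,-225,0],-0.183],
    [[-545,-225,0],-0.183],
    [[-545,-225,0],-0.183],
    [[-545,-225,0],-0.183],
    [[-545,-225,0],-0.183],
    [[-545,-225,0],-0.183],
    [[-545,-225,0],-0.183],
    [[-545,-225,0],-0.183]
  ]
}}

```text
time: 0.95
eef_pos: [0.4478, 0.2346, 0.2563]
ee_rot: [[-0.996, 0.094, -0.0], [0.094, 0.996, 0.0], [0.0, 0.0, -1.0]]
force: [0.3, 1.3, -0.1]
gripper_width: 0.0851
```

Emit:
{"api": "carry_out", "payload": {
  "series": [
    [[-160,-105,0],0],
    [[-160,-105,0],0],
    [[-160,-105,0],0],
    [[-160,-105,0],0],
    [[-160,-105,0],0],
    [[-160,-105,0],0]
  ]
}}

```text
time: 1.55
eef_pos: [0.5962, 0.1163, 0.2555]
ee_rot: [[-0.995, 0.095, -0.001], [0.095, 0.995, -0.0], [0.001, -0.0, -1.0]]
force: [-0.3, 0.2, 0.4]
gripper_width: 0.0856
```

```bash
python3 - <<'E'
from h import *
from plant import arm
import pickle
m=arm.camera_model("wrist");im=arm.snapshot("wrist");cv2.imwrite("pics/w1.png",im[:,:,::-1]);pickle.dump(m,open("w1.pkl","wb"))
o=arm.get_obs();print(o['eef_pos'],o['qd'])
E
```

```text
[0.5956435  0.11700771 0.25593289] [ 1.25505783 -1.19271463 -0.66334078 -0.10615158  0.00577691  0.06485799]
```

View pics/w1.png

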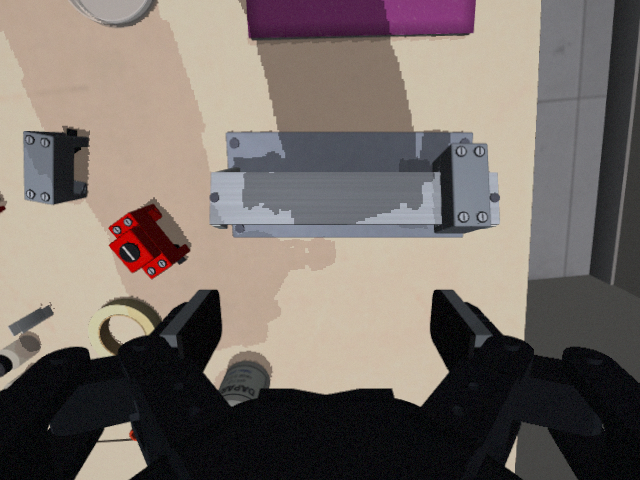

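```bash
python3 - <<'E'
import cv2
s=cv2.imread("pics/w1.png")
cv2.imwrite("pics/w1a.png",cv2.resize(s[120:250,200:360],None,fx=5,fy=4.6,interpolation=cv2.INTER_CUBIC))
cv2.imwrite("pics/w1b.png",cv2.resize(s[130:250,380:510],None,fx=5,fy=5,interpolation=cv2.INTER_CUBIC))
E
```

```text
(no output)
```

View pics/w1a.png

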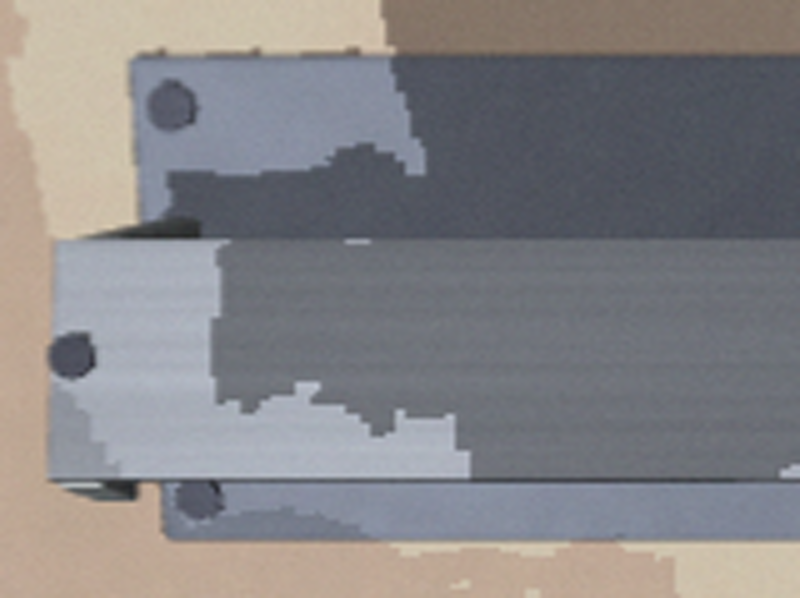

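View pics/w1b.png

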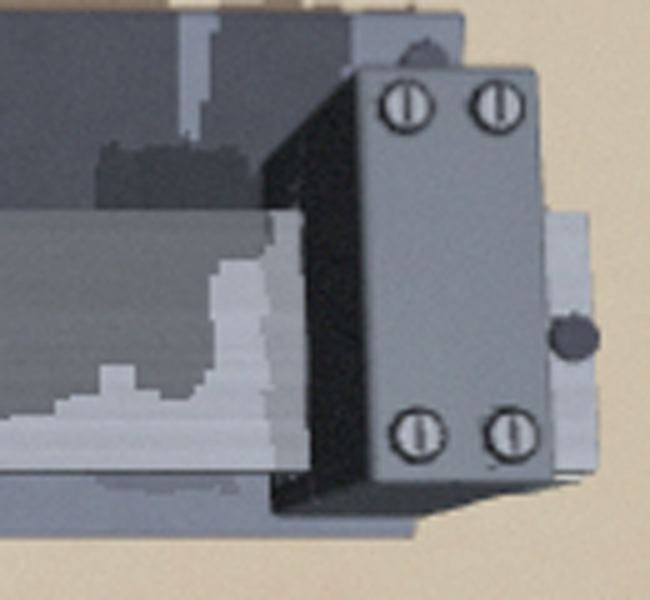

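```bash
cat > rail.py <<'E'
from h import *
from plant import arm
import pickle
T=arm.camera_model("top");S=arm.camera_model("scene");W=pickle.load(open("w1.pkl","rb"))
qt=pix([(172,122),(165,243),(712,150),(703,285)],(140,170),5.333)
qs=pix([(230,115),(165,190),(625,312),(555,403)],(150,135),4.8)
a=lambda p:pix(p,(200,120),np.array([5,4.6]));b=lambda p:pix(p,(380,130),5)
qw=np.array([b((308,470)),b((302,210)),a((48,480)),a((53,240)),b((597,472)),b((587,210))])
c=lambda L,L2:np.array([[.022,L,0],[-.022,L,0],[.022,-L,0],[-.022,-L,0],[.022,L2,0],[-.022,L2,0]])
def f2(p,sep=False):
    P=c(p[4],p[5])@(Rz(p[3])@Ry(-np.radians(20))).T+p[:3]
    A=(proj(T,P[:4])-qt)*.5;B=(proj(S,P[:4])-qs)*.5;C=proj(W,P)-qw
    return (A,B,C) if sep else np.r_[A.ravel(),B.ravel(),C.ravel()]
r=least_squares(f2,[.5,.2,.085,0,.09,.13],loss='soft_l1');print(r.x,np.degrees(r.x[3]));print([q.round(1).tolist() for q in f2(r.x,1)])
def f3(p): 
    q=np.r_[p[0],p[1],.085,p[2:]]
    P=c(q[4],q[5])@(Rz(q[3])@Ry(-np.radians(20))).T+q[:3]
    return (proj(W,P)-qw).ravel()
r=least_squares(f3,[.5,.2,0,.09,.13]);print(r.x,np.degrees(r.x[2]),r.fun.round(1))
E
python3 rail.py
```

```text
[ 0.57427356  0.11825596  0.0839082  -0.09474731  0.09536333  0.14304562] -5.428620812543161
[[[-0.4, 0.1], [0.7, 0.3], [-0.1, 1.0], [0.4, 0.0]], [[0.6, -0.6], [0.5, 0.8], [0.1, -0.4], [0.4, 0.2]], [[0.3, 0.3], [-0.1, -0.2], [-0.2, 0.1], [0.4, -0.2], [0.2, -0.0], [-0.2, -0.0]]]
[ 0.57410108  0.11818846 -0.09472531  0.09498706  0.14258732] -5.427360283012863 [ 0.2  0.4 -0.2 -0.3 -0.3  0.2  0.3 -0.3  0.2  0.  -0.2 -0.1]
```

```bash
python3 - <<'E'
from h import *
from plant import arm
o=arm.get_obs();print(o['time'],o['eef_pos'],o['ee_rot'].round(4),mv(o,[.452,-.2775,.14]))
E
```

```text
1.6 [0.5956435  0.11700771 0.25593289] [[-9.956e-01  9.390e-02 -9.000e-04]
 [ 9.390e-02  9.956e-01  0.000e+00]
 [ 9.000e-04 -0.000e+00 -1.000e+00]] [ 105.9 -406.3  116. ]
```

Emit:
{"api": "carry_out", "payload": {
  "series": [
    [[13,-50,0],0],
    [[26,-100,0],0],
    [[39,-150,0],-0.043],
    [[52,-200,10],-0.043],
    [[65,-250,30],-0.043],
    [[78,-300,50],-0.043],
    [[91,-350,75],-0.043],
    [[106,-406,100],-0.043]
  ]
}}

```text
time: 2.4
eef_pos: [0.4637, -0.2444, 0.1717]
ee_rot: [[-0.999, 0.049, 0.001], [0.049, 0.999, -0.0], [-0.001, -0.0, -1.0]]
force: [1.3, 0.2, -0.2]
gripper_width: 0.0852
```

```bash
python3 - <<'E'
from h import *
from plant import arm
o=arm.get_obs();print(o['time'],o['eef_pos'],o['qd'].round(1),mv(o,[.452,-.2775,.14]))
E
```

```text
2.4 [ 0.46372021 -0.24438658  0.1716969 ] [-49.9  11.2 -14.9 -26.1   0.1 -49.7] [ 10.1 -33.6  31.7]
```

Emit:
{"api": "carry_out", "payload": {
  "series": [
    [[0,0,0],0],
    [[0,0,0],0],
    [[0,0,0],0]
  ]
}}

```text
time: 2.7
eef_pos: [0.4652, -0.243, 0.1726]
ee_rot: [[-0.999, 0.049, 0.001], [0.049, 0.999, -0.0], [-0.001, -0.0, -1.0]]
force: [-0.8, -0.2, -0.7]
gripper_width: 0.0855
```

```bash
python3 - <<'E'
from h import *
from plant import arm
import pickle
m=arm.camera_model("wrist");im=arm.snapshot("wrist");cv2.imwrite("pics/w2.png",im[:,:,::-1]);pickle.dump(m,open("w2.pkl","wb"))
o=arm.get_obs();print(o['time'],o['eef_pos'],o['qd'].round(1),o['ee_rot'].round(4),mv(o,[.452,-.2775,.054]))
E
```

```text
2.75 [ 0.46543618 -0.24288897  0.17263612] [ 0.2  0.2  0.2 -0.  -0.  -0.2] [[-9.988e-01  4.870e-02  1.100e-03]
 [ 4.870e-02  9.988e-01 -3.000e-04]
 [-1.200e-03 -3.000e-04 -1.000e+00]] [ 11.9 -35.2 118.6]
```

View pics/w2.png

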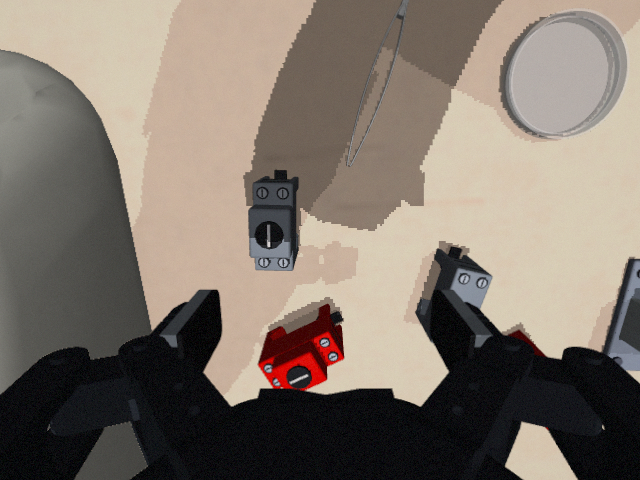

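```bash
python3 - <<'E'
from h import *
import pickle
s=cv2.imread("pics/w2.png");m=pickle.load(open("w2.pkl","rb"))
mt=np.array([[28,14,50],[28,-14,50],[-36,14,50],[-36,-14,50],[13,14,67],[13,-14,67],[-21,14,67],[-21,-14,67],[-4,0,70]])/1e3
P=mt@Rz(np.radians(-2.94)).T+[.46005,-.27794,0]
p=proj(m,P)
z=cv2.resize(s[160:285,220:330],None,fx=4.8,fy=4.8,interpolation=cv2.INTER_CUBIC)
for q in p: cv2.circle(z,tuple(int(v) for v in ((q-[220,160]+.5)*4.8-.5)),3,(0,255,0),1)
cv2.imwrite("pics/w2a.png",z)
E
```

```text
(no output)
```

View pics/w2a.png

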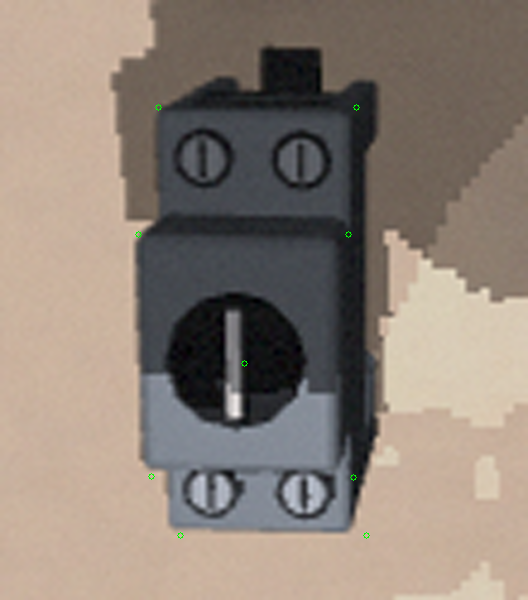

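```bash
python3 - <<'E'
from h import *
import pickle
from plant import arm
m=pickle.load(open("w2.pkl","rb"))
mt=np.array([[28,14,50],[28,-14,50],[-36,14,50],[-36,-14,50],[13,14,67],[13,-14,67],[-21,14,67],[-21,-14,67],[-4,0,70]])/1e3
q=pix([(350,528),(170,528),(350,108),(160,108),(338,468),(143,466),(337,236),(138,235),(235,360)],(220,160),4.8)
f=lambda p:(proj(m,mt@Rz(p[2]).T+[p[0],p[1],0])-q).ravel()
r=least_squares(f,[.46,-.28,0]);print(r.x,np.degrees(r.x[2]),r.fun.round(1))
x=r.x;o=arm.get_obs();print(mv(o,[x[0]-.008*np.cos(x[2]),x[1]-.008*np.sin(x[2]),.054]),np.degrees(np.arctan2(o['ee_rot'][1,1],o['ee_rot'][0,1])))
E
```

```text
[ 0.45944124 -0.2791766  -0.07212578] -4.132502903887803 [ 0.8  1.3 -0.4  0.4  0.7 -0.4 -1.2 -1.3  0.9  1.5 -0.5  1.   1.  -0.6
 -1.3 -1.4  0.1 -0. ]
[ 12.4 -36.3 118.6] 87.20779808309753
```

Emit:
{"api": "carry_out", "payload": {
  "series": [
    [[12,-36,30],0.015],
    [[12,-36,60],0.015],
    [[12,-36,90],0.015],
    [[12,-36,110],0.015],
    [[12,-36,118.5],0.015],
    [[12,-36,118.5],0.015],
    [[12,-36,118.5],0.015]
  ]
}}

```text
time: 3.45
eef_pos: [0.4518, -0.2794, 0.0545]
ee_rot: [[-0.998, 0.065, 0.001], [0.065, 0.998, -0.001], [-0.001, -0.001, -1.0]]
force: [1.0, -1.0, -0.6]
gripper_width: 0.0855
```

Emit:
{"api": "carry_out", "payload": {
  "series": [
    [[0,0,0],0],
    [[0,0,0],0],
    [[0,0,0],0],
    [[0,0,0],0],
    [[0,0,0],0],
    [[0,0,0],0],
    [[0,0,0],0],
    [[0,0,0],0]
  ],
  "claw": 0,
  "newtons": 40
}}

```text
time: 4.25
eef_pos: [0.451, -0.2798, 0.0537]
ee_rot: [[-0.998, 0.066, 0.0], [0.066, 0.998, -0.0], [-0.0, -0.0, -1.0]]
force: [-0.1, 0.9, 6.1]
gripper_width: 0.0276
```

```bash
python3 - <<'E'
from h import *
from plant import arm
import pickle
m=arm.camera_model("wrist");im=arm.snapshot("wrist");cv2.imwrite("pics/w3.png",im[:,:,::-1]);pickle.dump(m,open("w3.pkl","wb"))
o=arm.get_obs();print(o['time'],o['eef_pos'],o['force'].round(1),o['ee_rot'].round(4),o['gripper_width'])
E
```

```text
4.3 [ 0.45103815 -0.27978487  0.05372656] [-1.3 -0.1  6. ] [[-9.978e-01  6.580e-02  4.000e-04]
 [ 6.580e-02  9.978e-01 -5.000e-04]
 [-4.000e-04 -4.000e-04 -1.000e+00]] 0.02777079157559874
```

View pics/w3.png

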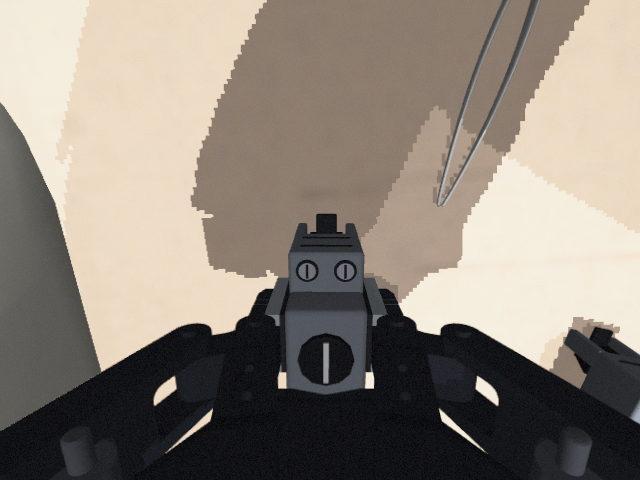

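Emit:
{"api": "carry_out", "payload": {
  "series": [
    [[0,0,-30],0],
    [[0,0,-75],0],
    [[0,0,-120],0],
    [[0,0,-150],0],
    [[0,0,-150],0],
    [[0,0,-150],0]
  ]
}}

```text
time: 4.9
eef_pos: [0.451, -0.2796, 0.2033]
ee_rot: [[-0.998, 0.066, 0.0], [0.066, 0.998, -0.0], [-0.0, -0.0, -1.0]]
force: [-0.7, -0.0, -1.0]
gripper_width: 0.0276
```

```bash
python3 - <<'E'
from h import *
from plant import arm
import pickle
m=arm.camera_model("wrist");im=arm.snapshot("wrist");cv2.imwrite("pics/w4.png",im[:,:,::-1]);pickle.dump((m,arm.get_obs()),open("w4.pkl","wb"))
s=arm.snapshot("scene");cv2.imwrite("pics/s4.png",s[:,:,::-1])
o=arm.get_obs();print(o['time'],o['eef_pos'],o['force'].round(1),o['ee_rot'].round(4),o['gripper_width'])
cv2.imwrite("pics/w4a.png",cv2.resize(im[200:400,220:430,::-1],None,fx=3,fy=3,interpolation=cv2.INTER_CUBIC))
E
```

```text
5.0 [ 0.45030029 -0.27921997  0.20196997] [-0.8  0.3 -1.3] [[-0.9978  0.0658 -0.0018]
 [ 0.0658  0.9978  0.0011]
 [ 0.0019  0.001  -1.    ]] 0.02784148967759919
```

View pics/w4a.png

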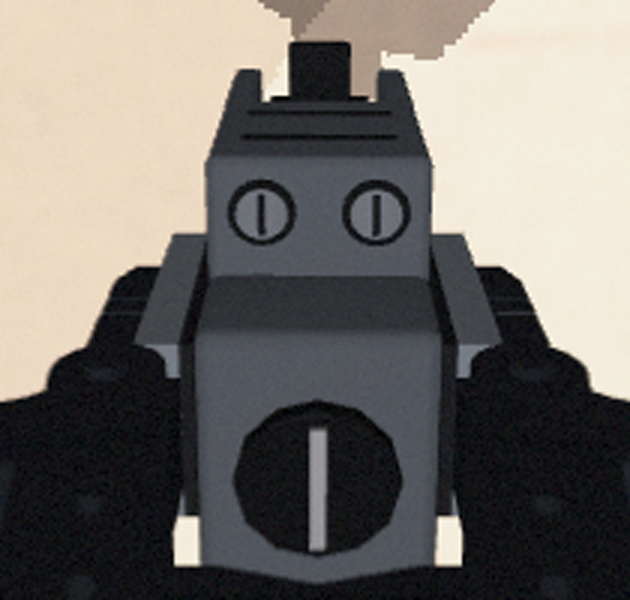

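View pics/s4.png

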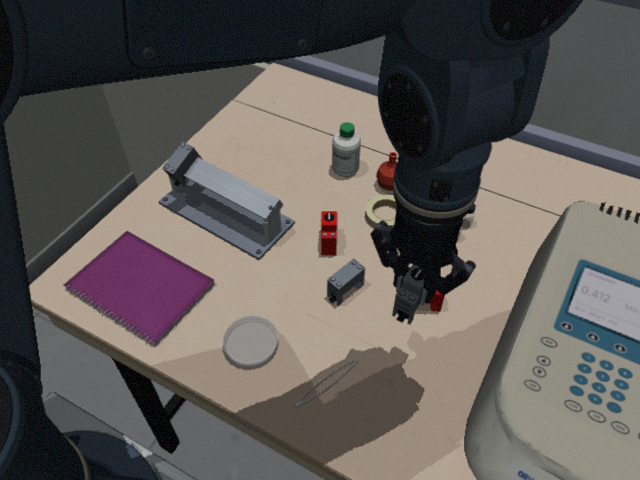

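```bash
python3 - <<'E'
from h import *
import pickle
m,o=pickle.load(open("w4.pkl","rb"))
R=o['ee_rot'];p0=o['eef_pos']
M=np.array([[-36,-14,50],[-36,14,50],[-21,-14,67],[-21,14,67],[-21,-14,50],[-21,14,50],[-4,0,70]])/1e3
q=pix([(207,157),(432,157),(197,332),(441,332),(207,278),(430,277),(318,478)],(220,200),3)
Rt=np.diag([-1,1,-1.])  # relay axes in tool frame
def pts(p,M): return ((M@(Ry(p[3])).T@Rz(p[4]).T+p[:3])@Rt.T)@R.T+p0
f=lambda p:np.r_[(proj(m,pts(p,M))-q).ravel()*1.0, p[3]*30,p[4]*30]
r=least_squares(f,[.008,0,-.054,0,0]);print(r.x[:3]*1e3,np.degrees(r.x[3:]),r.fun.round(1))
H=np.array([[-36,-14,0],[-36,14,0],[-36,-14,5],[-36,-14,10],[-36,14,10],[-36,14,15]])/1e3
print(((proj(m,pts(r.x,H))-[220,200]+.5)*3-.5).round(0))
E
```

```text
[ 12.65946341   0.21879565 -57.47384224] [-1.40442557 -0.0562074 ] [-0.1  1.1 -0.2  1.2 -1.  -0.3  0.8 -0.2  0.8 -1.7 -0.6 -1.2  0.2  0.9
 -0.7 -0. ]
[[237.  78.]
 [401.  79.]
 [235.  85.]
 [232.  91.]
 [406.  91.]
 [408.  98.]]
```

```bash
python3 - <<'E'
from h import *
import pickle
m,o=pickle.load(open("w4.pkl","rb"))
R=o['ee_rot'];p0=o['eef_pos']
M=np.array([[-36,-14,50],[-36,14,50],[-21,-14,67],[-21,14,67],[-21,-14,50],[-21,14,50],[-4,0,70],[-36,-14,0],[-36,14,0]])/1e3
q=pix([(207,157),(432,157),(197,332),(441,332),(207,278),(430,277),(318,478),(238,70),(405,70)],(220,200),3)
Rt=np.diag([-1,1,-1.])
def pts(p,M): return ((M@(Ry(p[1])).T+[p[0],0,p[2]])@Rt.T)@R.T+p0
for a,b in ((0,0),(1,0),(0,1),(1,1)):
    f=lambda p:(proj(m,pts([p[0],a*p[1],-.0537*(1-b)+b*p[2]],M))-q).ravel()
    r=least_squares(f,[.008,0,-.054]);print(a,b,r.x*1e3,np.degrees(r.x[1]),r.cost,r.fun.round(1))
E
```

```text
0 0 [  9.39358112   0.         -54.        ] 0.0 27.442808051034024 [-2.4 -0.3  0.6 -0.3 -3.4  1.3  1.8  1.3 -1.1 -2.   0.1 -1.6 -0.5  3.8
 -1.6 -1.4 -1.  -1.4]
1 0 [ 10.79866353 -23.63794623 -54.        ] -1.3543545550981724 19.81342045316413 [-2.1 -0.4  0.3 -0.4 -3.2  0.1  1.6  0.1 -1.  -2.  -0.1 -1.6 -0.5  3.
 -1.4  1.  -1.2  1. ]
0 1 [ 11.26233041  -1.44738508 -58.09366801] -0.08292905633075637 9.998682541595736 [-0.9  0.9 -0.8  0.9 -1.6  0.3  0.1  0.3  0.2 -2.1 -1.2 -1.8 -0.4  0.8
 -0.9  0.3 -1.7  0.3]
1 1 [ 11.28299665  -0.80524454 -58.02981239] -0.04613711344798784 9.993756798479739 [-0.9  0.9 -0.8  0.9 -1.6  0.2  0.1  0.3  0.2 -2.1 -1.2 -1.8 -0.5  0.9
 -0.9  0.3 -1.7  0.3]
```

```bash
python3 - <<'E'
from h import *
from plant import arm
o=arm.get_obs();print(o['eef_pos'],mv(o,[.5831,.1195,.165]),o['ee_rot'].round(4))
E
```

```text
[ 0.45030029 -0.27921997  0.20196997] [-106.4  406.6   37.2] [[-0.9978  0.0658 -0.0018]
 [ 0.0658  0.9978  0.0011]
 [ 0.0019  0.001  -1.    ]]
```

Emit:
{"api": "carry_out", "payload": {
  "series": [
    [[-13,50,0],0.029],
    [[-26,100,0],0.029],
    [[-39,150,0],0.029],
    [[-53,200,0],0.029],
    [[-66,250,0],0.029],
    [[-79,300,0],0.029],
    [[-92,350,0],0.029],
    [[-106,400,0],0.029]
  ]
}}

```text
time: 5.8
eef_pos: [0.578, 0.1016, 0.2018]
ee_rot: [[-0.996, 0.095, -0.002], [0.095, 0.996, -0.0], [0.002, -0.001, -1.0]]
force: [1.2, -1.7, -1.8]
gripper_width: 0.0277
```

Emit:
{"api": "carry_out", "payload": {
  "series": [
    [[0,0,0],0],
    [[0,0,0],0],
    [[0,0,0],0]
  ]
}}

```text
time: 6.1
eef_pos: [0.5778, 0.0988, 0.2024]
ee_rot: [[-0.995, 0.095, -0.002], [0.095, 0.995, -0.001], [0.002, -0.001, -1.0]]
force: [-0.1, -0.2, -1.1]
gripper_width: 0.0276
```

```bash
python3 - <<'E'
from h import *
from plant import arm
o=arm.get_obs();print(o['time'],o['force'],o['eef_pos'],mv(o,[.5831,.1195,.165]),o['ee_rot'].round(4),np.degrees(np.arctan2(o['ee_rot'][1,1],o['ee_rot'][0,1])))
E
```

```text
6.1 [-0.14989191 -0.22028447 -1.14638418] [0.57779395 0.09881987 0.20235706] [-3.4 21.1 37.3] [[-9.955e-01  9.510e-02 -1.800e-03]
 [ 9.510e-02  9.955e-01 -5.000e-04]
 [ 1.800e-03 -7.000e-04 -1.000e+00]] 84.54180830130979
```

Emit:
{"api": "carry_out", "payload": {
  "series": [
    [[-3.5,21,10],0],
    [[-3.5,21,37],0],
    [[-3.5,21,37],0],
    [[-3.5,21,37],0]
  ]
}}

```text
time: 6.5
eef_pos: [0.5834, 0.1189, 0.1666]
ee_rot: [[-0.995, 0.096, -0.001], [0.096, 0.995, -0.0], [0.001, -0.0, -1.0]]
force: [0.1, 0.2, -0.9]
gripper_width: 0.0277
```

```bash
python3 - <<'E'
from h import *
from plant import arm
import pickle
m=arm.camera_model("wrist");o=arm.get_obs();im=arm.snapshot("wrist");cv2.imwrite("pics/w5.png",im[:,:,::-1]);pickle.dump((m,o),open("w5.pkl","wb"))
s=arm.snapshot("scene");cv2.imwrite("pics/s5.png",cv2.resize(s[80:280,130:390,::-1],None,fx=3,fy=3,interpolation=cv2.INTER_CUBIC))
o=arm.get_obs();print(o['time'],o['eef_pos'],mv(o,[.5831,.1195,.165]),o['force'].round(1),o['ee_rot'].round(4),o['gripper_width'])
E
```

```text
6.6 [0.58427138 0.11934976 0.16763784] [1.2 0.  2.6] [-0.  -0.3 -1.2] [[-9.954e-01  9.580e-02  1.200e-03]
 [ 9.580e-02  9.954e-01  2.000e-04]
 [-1.200e-03  3.000e-04 -1.000e+00]] 0.027337105179853088
```

View pics/w5.png

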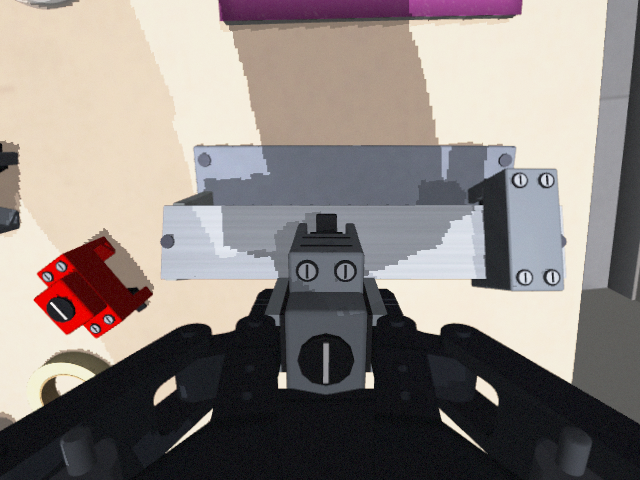

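View pics/s5.png

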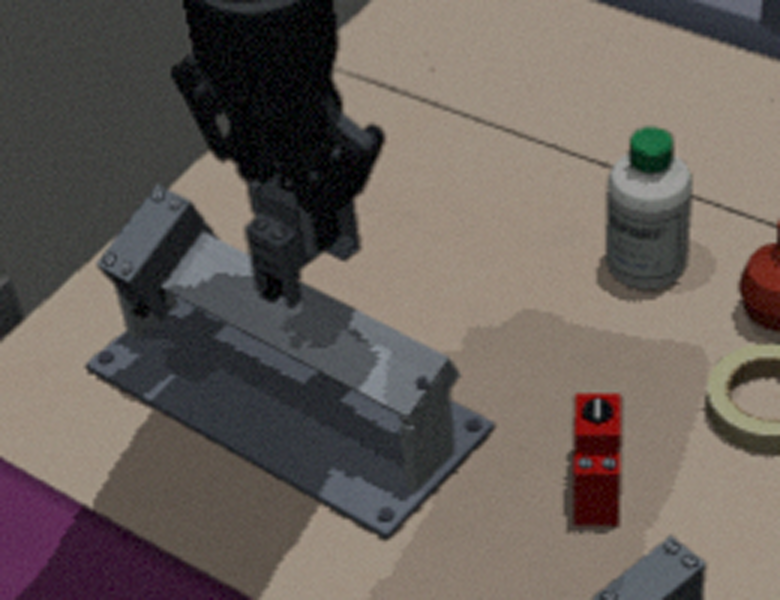

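```bash
python3 - <<'E'
from h import *
import pickle
m,o=pickle.load(open("w5.pkl","rb"))
B=np.array([.5742,.1183,.0843]);RR=Rz(np.radians(-5.43))@Ry(-np.radians(20))
c=np.array([[22,95,0],[-22,95,0],[22,-95,0],[-22,-95,0],[22,143,0],[-22,143,0]])/1e3
print("rail",proj(m,c@RR.T+B).round(1))
M=np.array([[-36,-14,50],[-36,14,50],[-21,-14,67],[-21,14,67],[-36,-14,0],[-36,14,0]])/1e3
print("relay",proj(m,(M+[.0093,0,-.0537])@np.diag([-1,1,-1.])@o['ee_rot'].T+o['eef_pos']).round(1))
s=cv2.imread("pics/w5.png");cv2.imwrite("pics/w5a.png",cv2.resize(s[190:310,140:260],None,fx=5,fy=5,interpolation=cv2.INTER_CUBIC))
cv2.imwrite("pics/w5b.png",cv2.resize(s[190:350,260:390],None,fx=3.7,fy=3.7,interpolation=cv2.INTER_CUBIC))
E
```

```text
rail [[485.4 279.1]
 [482.3 204.7]
 [160.1 279.5]
 [163.  205.1]
 [566.3 278.8]
 [561.8 204.7]]
relay [[285.3 253.6]
 [363.7 253.6]
 [280.8 314. ]
 [367.8 314.1]
 [296.6 222.9]
 [353.1 222.9]]
```

View pics/w5a.png

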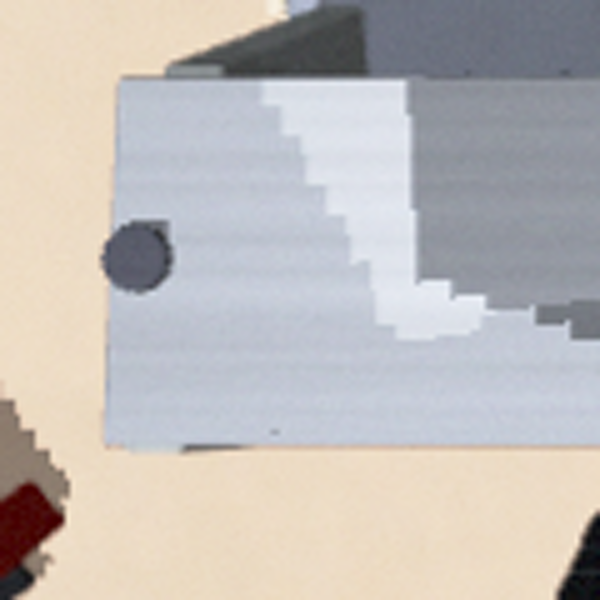

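View pics/w5b.png

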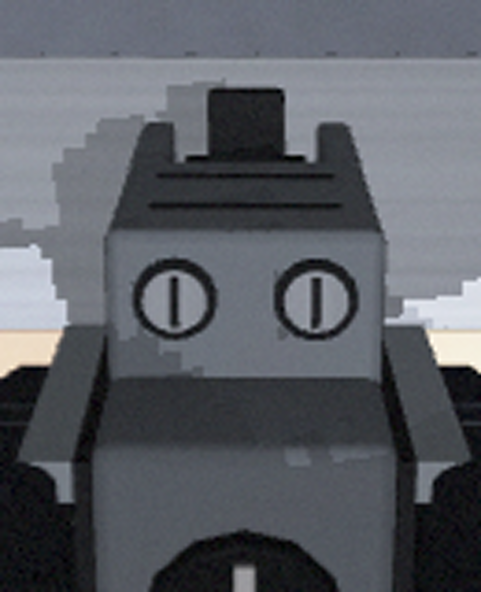

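Emit:
{"api": "carry_out", "payload": {
  "series": [
    [[1,0,15],0],
    [[1,0,26],0],
    [[1,0,29],0],
    [[1,0,29],0],
    [[1,0,29],0]
  ]
}}

```text
time: 7.1
eef_pos: [0.5832, 0.1202, 0.1379]
ee_rot: [[-0.996, 0.095, 0.001], [0.095, 0.996, 0.0], [-0.001, 0.0, -1.0]]
force: [-0.3, 0.0, -1.1]
gripper_width: 0.0278
```

Emit:
{"api": "carry_out", "payload": {
  "series": [
    [[0,0,0.5],0],
    [[0,0,1],0],
    [[0,0,1],0]
  ],
  "newtons": 25
}}

```text
time: 7.4
eef_pos: [0.583, 0.1203, 0.1365]
ee_rot: [[-0.996, 0.095, 0.0], [0.095, 0.996, 0.0], [-0.0, 0.0, -1.0]]
force: [-0.5, 0.3, -1.2]
gripper_width: 0.0276
```

```bash
python3 - <<'E'
from h import *
from plant import arm
o=arm.get_obs();print(o['time'],o['eef_pos'],mv(o,[.5831,.1195,.1351]),o['force'].round(1),o['ft_torque'].round(2),o['gripper_width'])
E
```

```text
7.4 [0.58297248 0.12025649 0.13647884] [-0.2 -0.7  1.4] [-0.5  0.3 -1.2] [ 0.01  0.02 -0.01] 0.027619690046757933
```

Emit:
{"api": "carry_out", "payload": {
  "series": [
    [[0,0,1],0],
    [[0,0,1],0]
  ]
}}

```text
time: 7.6
eef_pos: [0.5831, 0.1203, 0.1355]
ee_rot: [[-0.996, 0.095, 0.0], [0.095, 0.996, 0.0], [-0.0, 0.0, -1.0]]
force: [0.5, 0.2, 1.0]
gripper_width: 0.0277
```

Emit:
{"api": "carry_out", "payload": {
  "series": [
    [[0,0,0.7],0],
    [[0,0,0.7],0]
  ]
}}

```text
time: 7.8
eef_pos: [0.5832, 0.1203, 0.1352]
ee_rot: [[-0.996, 0.095, 0.001], [0.095, 0.996, 0.0], [-0.001, 0.0, -1.0]]
force: [-0.1, 0.2, 6.1]
gripper_width: 0.0277
```

Emit:
{"api": "carry_out", "payload": {
  "series": [
    [[0,0,-1.8],0],
    [[0,0,-1.8],0],
    [[3,0,-0.7],0],
    [[6,0,0.4],0],
    [[9,0,1.5],0],
    [[12,0,2.6],0],
    [[14,0,3.3],0],
    [[14,0,3.3],0]
  ]
}}

```text
time: 8.6
eef_pos: [0.5686, 0.1216, 0.1313]
ee_rot: [[-0.996, 0.095, -0.0], [0.095, 0.996, -0.0], [0.0, -0.0, -1.0]]
force: [0.3, -0.5, -2.2]
gripper_width: 0.0273
```

```bash
python3 - <<'E'
from h import *
from plant import arm
import pickle
m=arm.camera_model("wrist");o=arm.get_obs();im=arm.snapshot("wrist");pickle.dump((m,o),open("w6.pkl","wb"))
cv2.imwrite("pics/w6b.png",cv2.resize(im[170:350,240:410,::-1],None,fx=3.3,fy=3.3,interpolation=cv2.INTER_CUBIC))
print(o['time'],o['eef_pos'],o['force'].round(1),o['ft_torque'].round(2),o['gripper_width'])
E
```

```text
8.6 [0.56861783 0.12157503 0.13129754] [ 0.3 -0.5 -2.2] [ 0.   -0.02 -0.06] 0.027258699240637656
```

View pics/w6b.png

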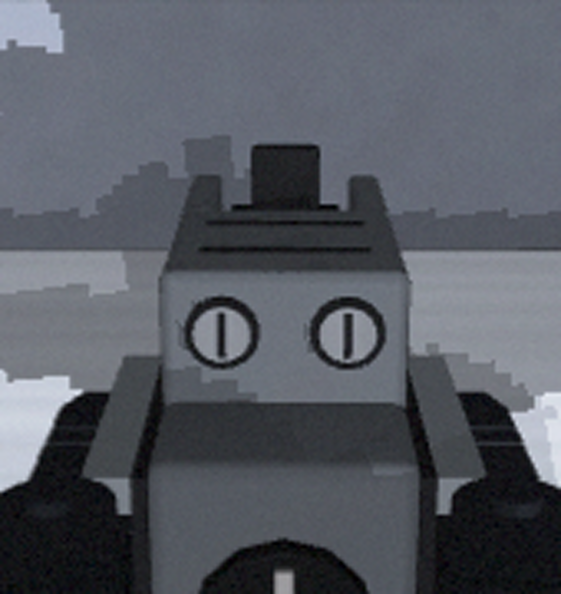

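Emit:
{"api": "carry_out", "payload": {
  "series": [
    [[1.5,0,1],0],
    [[3,0,2.4],0],
    [[3.8,0,3.3],0],
    [[3.8,0,3.3],0]
  ]
}}

```text
time: 9.05
eef_pos: [0.5651, 0.1219, 0.1279]
ee_rot: [[-0.996, 0.095, -0.0], [0.095, 0.996, -0.0], [0.0, -0.0, -1.0]]
force: [0.5, -0.8, -1.9]
gripper_width: 0.0277
```

Emit:
{"api": "carry_out", "payload": {
  "series": [
    [[0.5,0,0],0],
    [[0.5,0,0],0]
  ],
  "newtons": 20
}}

```text
time: 9.25
eef_pos: [0.5649, 0.122, 0.1281]
ee_rot: [[-0.996, 0.095, 0.0], [0.095, 0.996, -0.0], [-0.0, -0.0, -1.0]]
force: [1.6, 0.2, -2.0]
gripper_width: 0.0277
```

Emit:
{"api": "carry_out", "payload": {
  "series": [
    [[0.7,0,0],0],
    [[0.7,0,0],0]
  ]
}}

```text
time: 9.45
eef_pos: [0.5646, 0.122, 0.1282]
ee_rot: [[-0.995, 0.095, 0.001], [0.095, 0.995, -0.0], [-0.001, -0.0, -1.0]]
force: [5.7, -0.9, -5.2]
gripper_width: 0.0275
```

Emit:
{"api": "carry_out", "payload": {
  "series": [
    [[0.3,0,1.3],0],
    [[1.5,0,2.7],0],
    [[2.6,0,4.2],0],
    [[3.7,0,5.6],0],
    [[3.7,0,5.6],0]
  ]
}}

```text
time: 9.95
eef_pos: [0.562, 0.1225, 0.1236]
ee_rot: [[-0.995, 0.095, 0.004], [0.095, 0.995, 0.0], [-0.004, 0.001, -1.0]]
force: [8.3, -0.2, 3.0]
gripper_width: 0.0277
```

```bash
python3 - <<'E'
from h import *
from plant import arm
o=arm.get_obs();im=arm.snapshot("wrist")
cv2.imwrite("pics/w7b.png",cv2.resize(im[140:400,220:430,::-1],None,fx=2.3,fy=2.3,interpolation=cv2.INTER_CUBIC))
print(o['time'],o['eef_pos'],o['force'].round(1),o['ft_torque'].round(2),o['gripper_width'])
E
```

```text
9.95 [0.56200832 0.12245347 0.12359246] [ 8.3 -0.2  3. ] [-0.21 -1.88 -0.03] 0.02772041073802569
```

View pics/w7b.png

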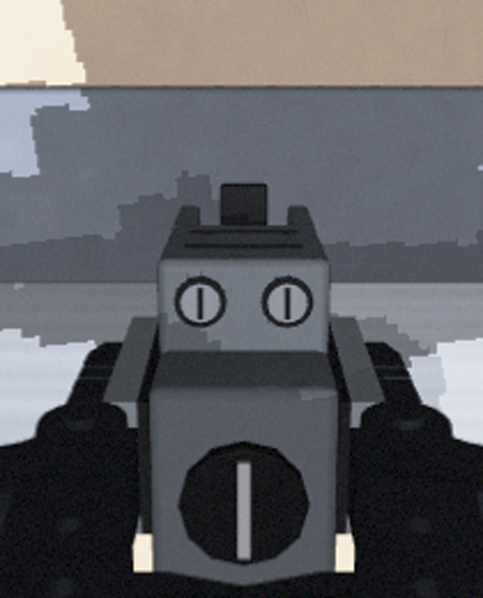

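Emit:
{"api": "carry_out", "payload": {
  "series": [
    [[0.7,0,1.5],0],
    [[1.3,0,3.1],0],
    [[1.8,0,4.7],0],
    [[2.3,0,6.3],0],
    [[2.3,0,6.3],0]
  ]
}}

```text
time: 10.5
eef_pos: [0.5595, 0.1228, 0.1187]
ee_rot: [[-0.995, 0.095, 0.005], [0.095, 0.995, 0.001], [-0.005, 0.001, -1.0]]
force: [-3.5, -2.4, 26.5]
gripper_width: 0.0275
```

```bash
python3 - <<'E'
from h import *
from plant import arm
o=arm.get_obs();im=arm.snapshot("wrist")
cv2.imwrite("pics/w8b.png",cv2.resize(im[140:400,220:430,::-1],None,fx=2.3,fy=2.3,interpolation=cv2.INTER_CUBIC))
print(o['time'],o['eef_pos'],o['force'].round(1),o['ft_torque'].round(2),o['gripper_width'])
E
```

```text
10.5 [0.5595418  0.12280761 0.11869322] [-3.5 -2.4 26.5] [-0.45  0.22 -0.08] 0.027524820378836082
```

View pics/w8b.png

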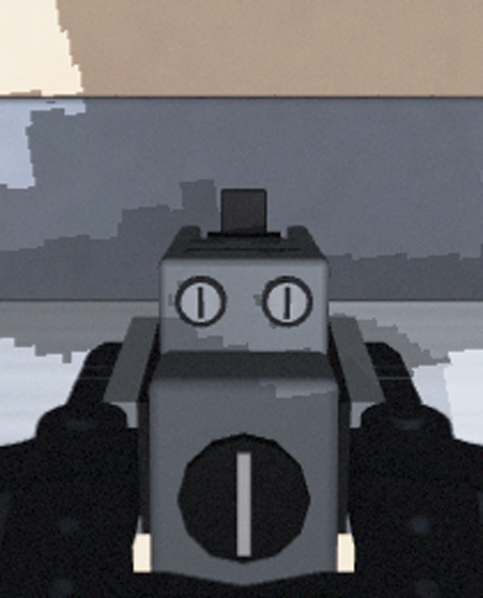

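Emit:
{"api": "carry_out", "payload": {
  "series": [
    [[0,0,-0.5],0],
    [[0,0,-0.5],0],
    [[0,0,-0.5],0],
    [[0,0,-0.5],0]
  ],
  "claw": 0.7
}}

```text
time: 10.95
eef_pos: [0.5578, 0.1226, 0.1164]
ee_rot: [[-0.996, 0.095, -0.001], [0.095, 0.996, -0.0], [0.001, -0.0, -1.0]]
force: [0.7, 0.2, -0.3]
gripper_width: 0.0598
```

Emit:
{"api": "carry_out", "payload": {
  "series": [
    [[0,0,-20],0],
    [[0,0,-50],0],
    [[20,0,-90],0],
    [[20,0,-90],0],
    [[20,0,-90],0]
  ]
}}

```text
time: 11.45
eef_pos: [0.5383, 0.1247, 0.2074]
ee_rot: [[-0.996, 0.094, 0.002], [0.094, 0.996, 0.0], [-0.002, 0.001, -1.0]]
force: [-0.9, 0.0, -0.2]
gripper_width: 0.0601
```

```bash
python3 - <<'E'
from h import *
from plant import arm
import pickle
m=arm.camera_model("wrist");o=arm.get_obs();im=arm.snapshot("wrist");pickle.dump((m,o),open("w9.pkl","wb"))
cv2.imwrite("pics/w9.png",im[:,:,::-1])
s=arm.snapshot("scene");cv2.imwrite("pics/s9.png",cv2.resize(s[100:270,150:370,::-1],None,fx=3.5,fy=3.5,interpolation=cv2.INTER_CUBIC))
print(o['time'],o['eef_pos'],o['force'].round(1),o['ft_torque'].round(2),o['gripper_width'])
E
```

```text
11.45 [0.53832187 0.12465254 0.2074085 ] [-0.9  0.  -0.2] [ 0.02 -0.05 -0.03] 0.06012084432895794
```

View pics/w9.png

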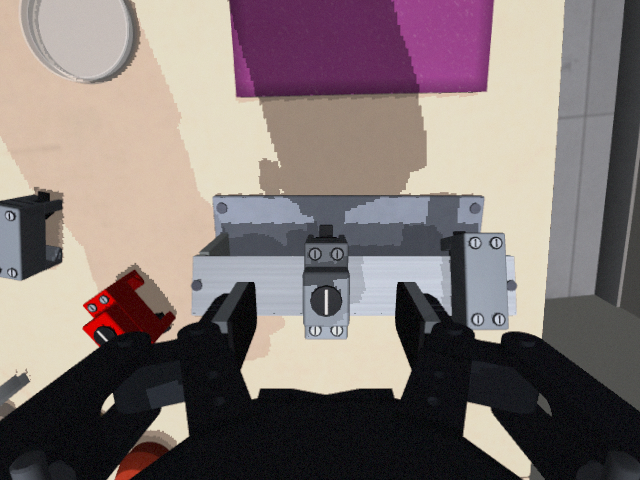

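View pics/s9.png

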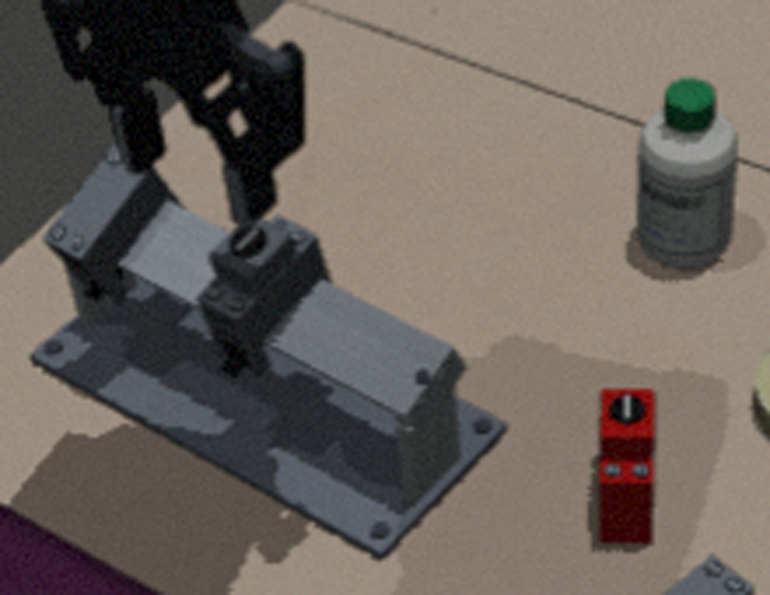

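Emit:
{"api": "carry_out", "payload": {
  "series": [
    [[0.8,0,0],0],
    [[0.8,0,15],0],
    [[0.8,0,30],0],
    [[0.8,0,43],0],
    [[0.8,0,45],0],
    [[0.8,0,45],0],
    [[0.8,0,45],0],
    [[0.8,0,45],0]
  ],
  "claw": 0
}}

```text
time: 12.35
eef_pos: [0.5376, 0.1246, 0.1622]
ee_rot: [[-0.996, 0.095, 0.001], [0.095, 0.996, 0.0], [-0.001, 0.0, -1.0]]
force: [0.5, 0.2, 0.7]
gripper_width: -0.0
```

Emit:
{"api": "carry_out", "payload": {
  "series": [
    [[0,0,1.5],0],
    [[0,0,3],0],
    [[0,0,3],0]
  ]
}}

```text
time: 12.65
eef_pos: [0.5372, 0.1245, 0.1585]
ee_rot: [[-0.996, 0.095, -0.0], [0.095, 0.996, -0.0], [0.0, -0.0, -1.0]]
force: [0.0, -0.9, -0.5]
gripper_width: -0.0002
```

Emit:
{"api": "carry_out", "payload": {
  "series": [
    [[0,0,1],0],
    [[0,0,2],0],
    [[0,0,2],0]
  ]
}}

```text
time: 12.95
eef_pos: [0.5372, 0.1246, 0.1565]
ee_rot: [[-0.996, 0.095, -0.0], [0.095, 0.996, -0.0], [0.0, -0.0, -1.0]]
force: [-0.1, -0.3, -0.1]
gripper_width: -0.0001
```

Emit:
{"api": "carry_out", "payload": {
  "series": [
    [[0,0,1],0],
    [[0,0,2],0],
    [[0,0,2],0]
  ]
}}

```text
time: 13.25
eef_pos: [0.5372, 0.1247, 0.1552]
ee_rot: [[-0.996, 0.095, 0.0], [0.095, 0.996, 0.0], [-0.0, 0.0, -1.0]]
force: [-5.0, -0.2, 10.8]
gripper_width: -0.0001
```

Emit:
{"api": "carry_out", "payload": {
  "series": [
    [[0,0,1],0],
    [[0,0,2],0],
    [[0,0,2],0]
  ]
}}

```text
time: 13.55
eef_pos: [0.5357, 0.1247, 0.1527]
ee_rot: [[-0.996, 0.094, -0.003], [0.094, 0.996, 0.0], [0.003, 0.0, -1.0]]
force: [-13.2, 1.3, 9.7]
gripper_width: -0.0
```

```bash
python3 - <<'E'
from h import *
from plant import arm
o=arm.get_obs();im=arm.snapshot("wrist")
cv2.imwrite("pics/w10.png",im[:,:,::-1])
print(o['time'],o['eef_pos'],o['force'].round(1),o['ft_torque'].round(2),o['gripper_width'])
E
```

```text
13.55 [0.53571504 0.12471548 0.15267567] [-13.2   1.3   9.7] [ 0.26  2.72 -0.02] -4.646800361107128e-06
```

View pics/w10.png

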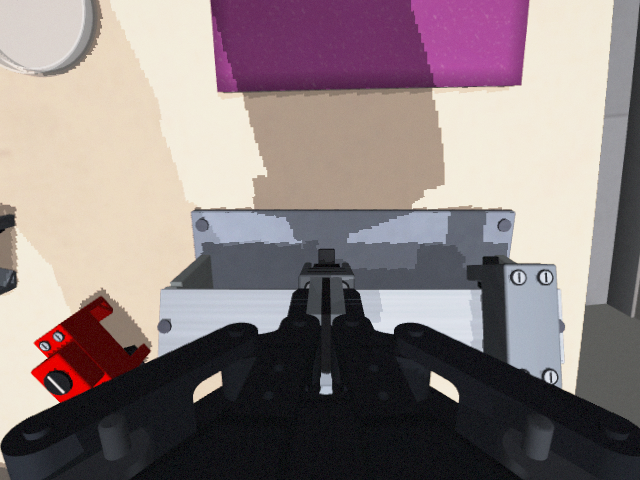

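Emit:
{"api": "carry_out", "payload": {
  "series": [
    [[1,0,-8],0],
    [[1,0,-40],0],
    [[1,0,-55],0],
    [[1,0,-55],0],
    [[1,0,-55],0]
  ],
  "claw": 0.7
}}

```text
time: 14.1
eef_pos: [0.5365, 0.1247, 0.2076]
ee_rot: [[-0.996, 0.095, 0.001], [0.095, 0.996, 0.0], [-0.001, 0.0, -1.0]]
force: [-1.0, -0.0, 0.1]
gripper_width: 0.0599
```

```bash
python3 - <<'E'
from h import *
from plant import arm
import pickle
m=arm.camera_model("wrist");o=arm.get_obs();im=arm.snapshot("wrist");pickle.dump((m,o),open("w11.pkl","wb"))
cv2.imwrite("pics/w11.png",im[:,:,::-1])
cv2.imwrite("pics/w11a.png",cv2.resize(im[220:350,270:390,::-1],None,fx=4.6,fy=4.6,interpolation=cv2.INTER_CUBIC))
s=arm.snapshot("scene");cv2.imwrite("pics/s11.png",cv2.resize(s[130:230,170:300,::-1],None,fx=6,fy=6,interpolation=cv2.INTER_CUBIC))
print(o['time'],o['eef_pos'],o['force'].round(1))
E
```

```text
14.1 [0.53649648 0.12465005 0.20757348] [-1.  -0.   0.1]
```

View pics/w11a.png

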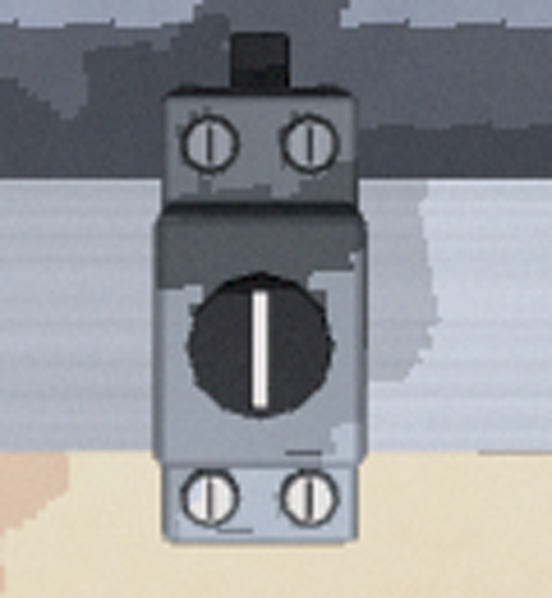

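View pics/s11.png

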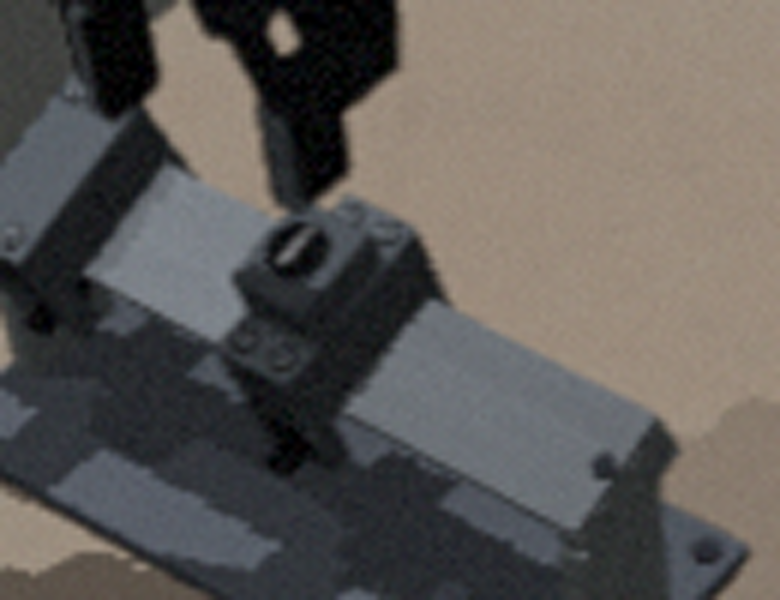

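```bash
cat > fit.py <<'E'
from h import *
import pickle,sys
def fit(pk,q,off,sc):
    m,o=pickle.load(open(pk,"rb"))
    B=np.array([.5742,.1183,.0843]);RR=Rz(np.radians(-5.43))@Ry(-np.radians(20))
    M=np.array([[-36,-14,50],[-36,14,50],[28,-14,50],[28,14,50],[-21,-14,67],[-21,14,67],[13,-14,67],[13,14,67],[-4,0,70]])/1e3
    q=pix(q,off,sc)
    # pitch t: 0 = seated, >0 foot up
    def W(p,M): return (M@Rz(p[4]).T@Ry(p[3]).T+p[:3])@RR.T+B
    f=lambda p:(proj(m,W(p,M))-q).ravel()
    r=least_squares(f,[0,.003,-.021,0,0]);print("origin in rail mm",(r.x[:3]*1e3).round(1),"pitch,yaw deg",np.degrees(r.x[3:]).round(2),"rms",np.sqrt(np.mean(r.fun**2)).round(2))
    pen=lambda p:f(np.r_[-.0005,p[0],-.021,0,0])
    s=least_squares(pen,[.003]);print("seated hypothesis v",s.x*1e3,"rms",np.sqrt(np.mean(s.fun**2)).round(2),s.fun.round(1))
    for t in (4,8,12):
        a=np.radians(t);E=np.array([.022,0,0])
        def g(p):
            M2=M+[-.0005,p[0],-.021]-E
            return (proj(m,(M2@Ry(a).T+E)@RR.T+B)-q).ravel()
        s=least_squares(g,[.003]);print("footup",t,"rms",np.sqrt(np.mean(s.fun**2)).round(2))
E
python3 - <<'E'
from fit import fit
fit("w11.pkl",[(163,95),(355,97),(163,543),(357,543),(157,215),(365,213),(158,462),(365,463),(260,345)],(270,220),4.6)
E
```

```text
origin in rail mm [ -1.4   3.5 -25.1] pitch,yaw deg [5.11 0.07] rms 0.43
seated hypothesis v [3.46882224] rms 4.82 [-0.  -5.1  0.6 -5.5 -0.5 -3.9  0.6 -3.9 -0.5 -9.2  0.2 -8.8 -1.  -6.4
  0.5 -6.6  0.1 -9.1]
footup 4 rms 1.77
footup 8 rms 2.14
footup 12 rms 5.57
```

Emit:
{"api": "carry_out", "payload": {
  "series": [
    [[-7.2,0.7,0],0],
    [[-7.2,0.7,15],0],
    [[-7.2,0.7,30],0],
    [[-7.2,0.7,42],0],
    [[-7.2,0.7,47],0],
    [[-7.2,0.7,47],0],
    [[-7.2,0.7,49],0],
    [[-7.2,0.7,49],0]
  ],
  "claw": 0
}}

```text
time: 15.0
eef_pos: [0.5438, 0.1247, 0.159]
ee_rot: [[-0.996, 0.095, 0.001], [0.095, 0.996, 0.0], [-0.001, 0.0, -1.0]]
force: [-0.5, 0.2, -0.3]
gripper_width: 0.0
```

Emit:
{"api": "carry_out", "payload": {
  "series": [
    [[0,0,1],0],
    [[0,0,2],0],
    [[0,0,2],0]
  ]
}}

```text
time: 15.3
eef_pos: [0.5434, 0.1247, 0.1567]
ee_rot: [[-0.996, 0.095, -0.0], [0.095, 0.996, 0.0], [0.0, 0.0, -1.0]]
force: [-1.6, -0.3, 2.0]
gripper_width: -0.0001
```

Emit:
{"api": "carry_out", "payload": {
  "series": [
    [[0,0,1],0],
    [[0,0,2],0],
    [[0,0,2],0]
  ]
}}

```text
time: 15.6
eef_pos: [0.5423, 0.1248, 0.1547]
ee_rot: [[-0.996, 0.094, -0.002], [0.094, 0.996, 0.0], [0.002, 0.0, -1.0]]
force: [-11.4, 1.3, 11.2]
gripper_width: -0.0002
```

Emit:
{"api": "carry_out", "payload": {
  "series": [
    [[1.5,0,0.5],0],
    [[2,0,1.2],0],
    [[2.5,0,2],0],
    [[2.5,0,2],0]
  ]
}}

```text
time: 16.0
eef_pos: [0.5414, 0.1249, 0.153]
ee_rot: [[-0.996, 0.095, 0.001], [0.095, 0.996, 0.0], [-0.001, 0.0, -1.0]]
force: [-1.5, 0.1, 5.3]
gripper_width: 0.0
```

Emit:
{"api": "carry_out", "payload": {
  "series": [
    [[0.5,0,0.8],0],
    [[1,0,1.5],0],
    [[1,0,1.5],0]
  ]
}}

```text
time: 16.3
eef_pos: [0.5411, 0.1251, 0.1525]
ee_rot: [[-0.995, 0.095, 0.003], [0.095, 0.995, 0.0], [-0.003, 0.001, -1.0]]
force: [-2.9, -2.2, 16.3]
gripper_width: 0.0001
```

Emit:
{"api": "carry_out", "payload": {
  "series": [
    [[0,0,-15],0],
    [[5,0,-40],0],
    [[5,0,-55],0],
    [[5,0,-55],0],
    [[5,0,-55],0]
  ],
  "claw": 0.7
}}

```text
time: 16.8
eef_pos: [0.5353, 0.1255, 0.2059]
ee_rot: [[-0.996, 0.095, 0.0], [0.095, 0.996, 0.0], [-0.0, 0.0, -1.0]]
force: [0.5, 0.6, -0.8]
gripper_width: 0.06
```

```bash
python3 - <<'E'
from h import *
from plant import arm
import pickle
m=arm.camera_model("wrist");o=arm.get_obs();im=arm.snapshot("wrist");pickle.dump((m,o),open("w12.pkl","wb"))
cv2.imwrite("pics/w12.png",im[:,:,::-1])
cv2.imwrite("pics/w12a.png",cv2.resize(im[220:350,270:390,::-1],None,fx=4.6,fy=4.6,interpolation=cv2.INTER_CUBIC))
s=arm.snapshot("scene");cv2.imwrite("pics/s12.png",cv2.resize(s[130:230,170:300,::-1],None,fx=6,fy=6,interpolation=cv2.INTER_CUBIC))
print(o['time'],o['eef_pos'],o['force'].round(1))
E
```

```text
16.8 [0.53527876 0.12546327 0.20589756] [ 0.5  0.6 -0.8]
```

View pics/w12a.png

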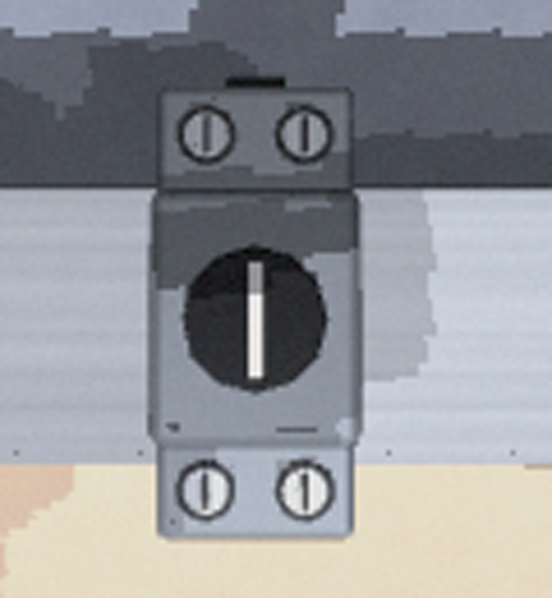

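View pics/s12.png

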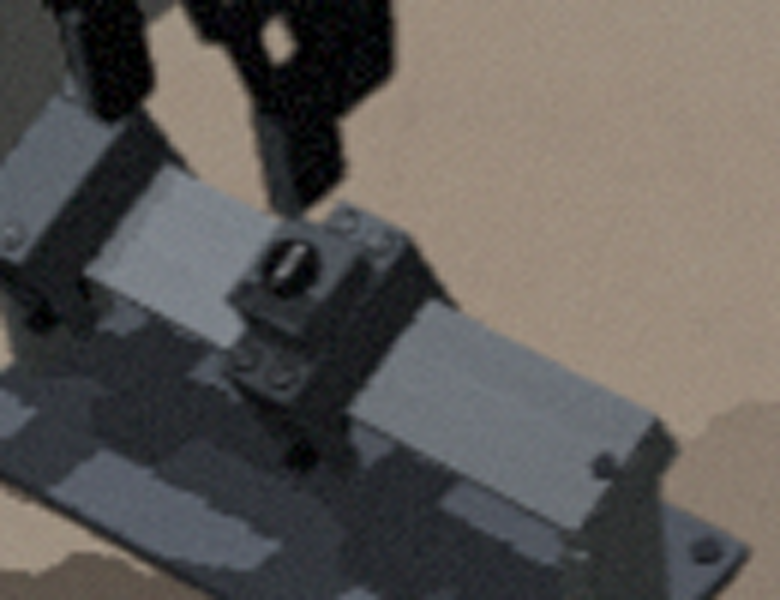

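Big change: the body is turned parallel to the rail and the clip is tucked in. I'll fit the pose.

```bash
python3 - <<'E'
from fit import fit
fit("w12.pkl",[(160,90),(353,90),(158,538),(353,538),(153,194),(360,194),(150,442),(360,442),(255,320)],(270,220),4.6)
E
```

```text
origin in rail mm [  0.4   3.5 -27.2] pitch,yaw deg [-0.32 -0.14] rms 0.41
seated hypothesis v [3.51418] rms 0.96 [-0.4 -1.4  0.2 -1.4 -0.5  0.4  0.7  0.4 -0.8 -1.7  0.4 -1.8 -0.5  1.3
  0.7  1.3  0.1 -0.5]
footup 4 rms 3.23
footup 8 rms 6.6
footup 12 rms 10.17
```

Emit:
{"api": "carry_out", "payload": {
  "series": [
    [[20,0,-30],0],
    [[40,0,-60],0],
    [[60,0,-80],0],
    [[60,0,-80],0],
    [[60,0,-80],0],
    [[60,0,-80],0]
  ]
}}

```text
time: 17.5
eef_pos: [0.4754, 0.131, 0.2849]
ee_rot: [[-0.995, 0.095, -0.002], [0.095, 0.995, -0.001], [0.002, -0.001, -1.0]]
force: [0.7, -0.2, 0.1]
gripper_width: 0.0596
```

```bash
python3 - <<'E'
from h import *
from plant import arm
im=arm.snapshot("wrist");t=arm.snapshot("top")
cv2.imwrite("pics/w13.png",im[:,:,::-1])
cv2.imwrite("pics/t13.png",t[:,:,::-1])
o=arm.get_obs();print(o['time'],o['eef_pos'],o['force'].round(1))
E
```

```text
17.6 [0.47541627 0.1309728  0.28494021] [ 0.3 -0.2 -0.4]
```

View pics/w13.png

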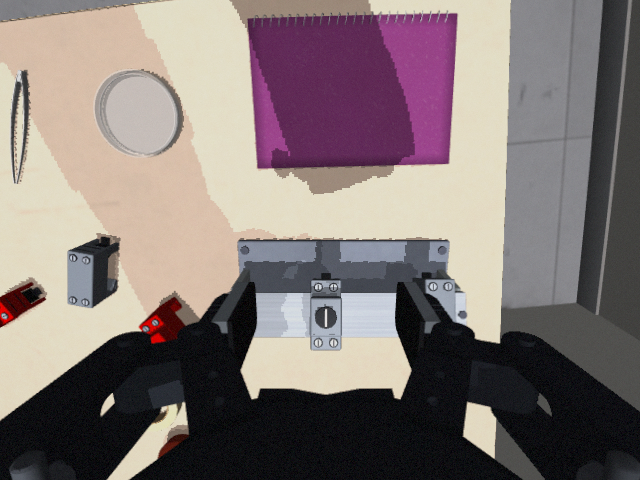

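View pics/t13.png

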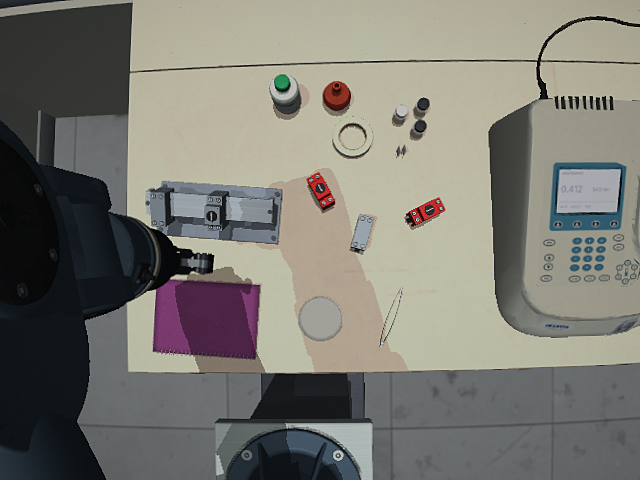

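```bash
python3 -c "
from plant import arm
print(arm.close_job())"
```

```text
the job is handed in; nothing more can be done
None
```

The grey relay with the dial is mounted on the rail and handed in at about 17.6 s. I hooked its lip over the far edge, with about 6 N felt at the lip wall. I then tilted it down in the grip, let go, and pressed the foot home with closed fingertips.

- **First press failed:** the fingertips caught the rear of the dial, and the wrist picture afterwards still showed the foot about 5° up.
- **Second press worked:** I followed the tilt this time. The pose fit then gave about -0.3° to the rail and -0.1° yaw. The relay stays flat with nothing touching it, and its clip is tucked in like the fixed module's.
- **Fit disagreement:** the free pose fit put the origin's height about 6 mm off the seated value. I put that down to poor depth from a single picture, as the seated model fits to within 1 pixel.
- **Position:** it sits about 3.5 mm to the left of my measured middle of the free stretch. I measured that stretch at ±95 mm against the ±91 given, so the true middle is uncertain by about 4 mm.
- **Untouched:** the flat-topped module and the red look-alikes are where they were in the last top picture, and the arm is well clear.

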